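Find the switch that still snaps and release it

ROBOT

A 7-joint arm with a two-finger parallel gripper is mounted at the origin on the work surface. World frame = base frame: x ahead of the robot, y to its left, z up, the work surface at z = 0. Lengths are in m, angles in rad, forces in N, time in s.
With the tool pointing down it reaches from about 0.4 to 0.85 m from the base axis. Payload 10.4 kg.
Tool frame: the origin (TCP) lies on the centre line of the jaws, within the pads' length; the fingertips stand r.tip_extent ahead of it and the grasp point (between the pads) lies 8 mm behind it (r.tip_extent is the distance from the TCP to the fingertips, in m); z points along the fingers, y is the direction in which the jaws open and shut (so a half turn about z gives the same grasp; the last joint's range is limited). The gripper opens to 87 mm and grips with 3 to 60 N. Pads are 19 mm wide; open, the fingers measure 117 mm over their backs; the gripper's body (75 mm by 190 mm) begins 51 mm behind the grasp point.
Start: joints at [-1.308, 0.332, -0.065, 1.46, 0.022, 1.35, -0.088], TCP at [0.176, 0.6, 0.234] pointing down, gripper open.
Joint ranges: [-2.6, 2.6], [-0.5, 2.12], [-1.47, 1.34], [0.16, 2.42], [-1.27, 4.41], [0.06, 2.06], [-2.6, 2.6]. Speed limits (rad/s): [2.22, 2.22, 2.79, 2.79, 3.14, 3.14, 3.14].

INTERFACE

Orientations are given as a unit quaternion [x, y, z, w].
In Python, from bench import r gives the robot as it stands.
- The arm moves only by the shell command python3 -m jog 'ROWS' [FORCE]. ROWS is JSON, a list of rows, each a list of 7 numbers: the shift along the tool's x, y, z in cm, then the turn, a rotation vector about the tool's x, y, z in rad, then the opening, from -1 (shut) to 1 (fully open). In form: [[tx, ty, tz, wx, wy, wz, jaw], ...]. A call has 1 to 20 rows; each row shifts and turns the commanded pose from where the row before left it, along the tool's axes as they then stand; what a row does not reach is not made up. A row lasts 1/8 s, in which the tool goes at most 62.5 mm and 10.7 degrees, less where a joint would pass 70% of its speed; a pose out of reach is approached as far as the arm can. A call with a gripper value outside its range is refused whole. The fingers move at their own pace and stop on an object; FORCE is the grip in N (left out, the last holds). Time passes only in rows, so rows that do not move let the fingers close. It gives the time, the measured TCP pose, the force and the opening at its end, in the units of the state.
- r.read_state(): the state, without advancing time (a new reading comes with each control period).
- r.camera(name): name is "scene" or "top" or "wrist"; returns a dict with "frame" (400x640x3 uint8, red, green, blue), "fx", "fy", "cx", "cy" (pixels), "camera_from_world" (4x4, takes a point from world to camera coordinates). Camera axes: x right, y down, z forward; pixel columns grow to the right and rows downward; lengths in m; the calibration is good to about 2 mm. A picture is of the moment at which its call begins. There is no depth.
- r.close_job(): hands the job in, once; it reports no verdict.
Trained networks look in a picture, given as the dict that the camera call returned (one of the last four; its "shot" number tells which), for a name from the list of things; names that differ only in an ending like _2 or _b are one class to them, and where a whole thing is asked for, a point or a joint stands for the part that bears it (a point fixed in the world has none). Each returns a list of dicts, best first, with "score" (0 to 1); they miss things now and then, are a little off and sometimes report something else, mostly with a low value. They report only what shows in the picture. A call takes as long as a camera call.
- r.search_frame(picture, thing): "rect" ([left, top, right, bottom] in pixels, round what is visible of it).
The state is a dict: "time": time; "joint_positions": joint angles; "joint_vel": joint speeds; "joint_torque": joint torques, N m; "ee_pos": TCP position; "eef_rot": TCP orientation; "ft_force": force on the tool from outside, world axes, zero at the start; "torque": the same for the moment, N m; "width": finger opening in m.
Only numpy, scipy, OpenCV 4.12 (cv2) and the standard library are available. Lean on these libraries where they do the work, as an engineer would, in place of code of your own. Each camera call takes 0.05 s, during which the arm holds its last target.

TASK

Four e-bike handlebar switches stand in the test fixture; only one key still snaps over when pressed, the other three stay soft and springy. Press the keys gently from above until you have felt which one snaps, pressing that one through its snap, then let it up and throw that unit's release lever fully over, away from the robot. Leave the other levers and the parts lying about as they are.

Things in the scene. Friction and masses are not known exactly. Their poses are not given: they have to be found in the camera images.
- fixture: aluminium plate, 240 (its x) x 370 (y) x 20 mm thick; origin at bench level, 10 mm towards -x from its middle; +x points away from the robot (yaw up to 0.25 rad either way). Four identical black switch units (124 mm along x, 54 wide, top 35 to 45 mm above the plate, each differently) are fixed in bays 85 mm apart along y, each with a grey key on its far half and a release lever on its near half
- key0 (a point): nominal centre of the resting key top in bay 0 (rightmost, -y); the top is 24 x 22 mm, 11 mm proud of its unit; its real height is up to 5 mm above or below this point. Every key travels 7 mm straight down to a stop and springs up when let go; over 20 N breaks it
- key1 (a point): the same for bay 1. A soft key's force rises steadily from 2 to 3 N at first touch to about 7 N at the bottom, without a dip
- key2 (a point): the same for bay 2. The one key that snaps, in any bay: force rises from about 3 N to about 6 N at 2 mm of travel, falls to about 2.5 N at 5 mm, then rises to about 5 N at the bottom; it is through its snap from 4 mm down
- key3 (a point): the same for bay 3 (leftmost, +y)
- lever0 (a point): nominal centre of the lever knob in bay 0 at the start (the point stays there; real height up to 5 mm off): an 18 mm black ball on an 8 mm stick, 55 mm from a pivot that lies 24 mm towards +x and 50 mm below, so it leans 0.45 rad towards the robot. Pushed along +x of the fixture it swings over to lean as far the other way, the knob 48 mm farther along +x at the same height
- lever1 (a point): the same for bay 1. Every lever takes about 2 N at the knob to move and stays where it is left
- lever2 (a point): the same for bay 2
- lever3 (a point): the same for bay 3
- tyre_lever: black plastic tyre lever, 110 x 13 x 10 mm, lying in the gap between the two middle units; origin under its middle; not to be disturbed
- lockring: steel ring, 34 mm across, 8 mm high, on the plate beyond the units; origin under its centre; not to be disturbed
- cone_nut: dark steel cone nut, 22 mm across, 18 mm high, on the plate beyond the units; origin under its centre; not to be disturbed
- lube: white oil bottle, 44 mm across, 130 mm high, standing left of the fixture; origin under its centre; not to be disturbed
- tin: flat steel tin, 72 mm across, 60 mm high, standing right of the fixture; origin under its centre; not to be disturbed; nor are a screwdriver and a spanner lying beyond the fixture near the bench's far edge

How it is judged:
By the outcome, as a careful person would: the job done as asked, in the order asked, and still so for the second after the job is handed in, with the robot touching nothing.
It also fails if it takes over 70 s, if anything falls off the work surface, if the arm or the gripper's body presses on something with over 40 N, if the wrist force passes 120 N, or if a joint passes its speed limit or range.

## Working session

There is one attempt and no reset: what is moved stays moved. The work goes in short steps, Python scripts to look and compute and a shell command to move; the robot and the scene stay as the last step left them, time stands still between calls to the robot, and variables do not carry over. Pictures are saved under pics/ and viewed, and the job is handed in when it is done.

```bash
ls; mkdir -p pics
python3 - <<'E'
from bench import r
import cv2,numpy as np
s=r.read_state()
print(s['time'],s['ee_pos'],s['eef_rot'],s['ft_force'],s['width'],r.tip_extent)
for n in ['scene','top','wrist']:
    c=r.camera(n)
    cv2.imwrite(f'pics/{n}0.png',c['frame'][:,:,::-1])
    print(n,c['fx'],c['cx'],c['cy'],np.round(c['camera_from_world'],3).tolist())
    if n!='wrist':
        for t in ['fixture','key0','key1','key2','key3','lever0','lever3','tyre_lever','lube','tin','lockring','cone_nut']:
            print(t,[(np.round(d['rect']).tolist(),round(d['score'],2)) for d in r.search_frame(c,t)][:5])
E
```

```text
pics
0.0 [0.17607419 0.59928633 0.23276371] [ 1.42398953e-01  9.89809081e-01 -7.17892873e-04 -8.06112388e-05] [ 0.3613356   0.83630249 -0.27572196] 0.08712631230325842 0.011
scene 515.1103595147343 322.07165370516304 198.5021727439943 [[0.269, 0.963, -0.003, -0.131], [0.524, -0.149, -0.838, -0.23], [-0.808, 0.224, -0.545, 1.906], [0.0, 0.0, 0.0, 1.0]]
fixture [([286.0, 185.0, 441.0, 261.0], 0.61)]
key0 [([291.0, 187.0, 441.0, 260.0], 0.7)]
key1 [([291.0, 187.0, 441.0, 260.0], 0.7)]
key2 [([291.0, 187.0, 441.0, 260.0], 0.7)]
key3 [([291.0, 187.0, 441.0, 260.0], 0.7)]
lever0 [([286.0, 185.0, 443.0, 265.0], 0.63)]
lever3 [([286.0, 185.0, 443.0, 265.0], 0.63)]
tyre_lever []
lube [([456.0, 147.0, 473.0, 189.0], 0.94), ([412.0, 218.0, 421.0, 226.0], 0.35)]
tin [([149.0, 246.0, 182.0, 280.0], 0.94)]
lockring [([291.0, 184.0, 444.0, 261.0], 0.63), ([323.0, 238.0, 330.0, 249.0], 0.41)]
cone_nut []
top 491.34019614132035 321.4493447671306 198.1956985407382 [[-0.031, -1.0, 0.003, 0.016], [-0.978, 0.03, -0.207, 0.579], [0.207, -0.01, -0.978, 1.249], [0.0, 0.0, 0.0, 1.0]]
fixture [([220.0, 153.0, 358.0, 256.0], 0.6)]
key0 [([219.0, 154.0, 361.0, 253.0], 0.84)]
key1 [([219.0, 154.0, 361.0, 253.0], 0.84)]
key2 [([219.0, 154.0, 361.0, 253.0], 0.84)]
key3 [([219.0, 154.0, 361.0, 253.0], 0.84)]
lever0 [([216.0, 153.0, 362.0, 251.0], 0.61)]
lever3 [([216.0, 153.0, 362.0, 251.0], 0.61)]
tyre_lever [([281.0, 180.0, 293.0, 224.0], 0.63), ([216.0, 154.0, 359.0, 253.0], 0.51)]
lube [([135.0, 229.0, 162.0, 248.0], 0.81), ([217.0, 153.0, 360.0, 253.0], 0.34)]
tin [([469.0, 152.0, 500.0, 182.0], 0.59)]
lockring [([215.0, 154.0, 359.0, 252.0], 0.19)]
cone_nut [([237.0, 172.0, 246.0, 176.0], 0.38)]
wrist 280.40446780347804 321.77260514220717 197.75405793034406 [[0.282, 0.96, 0.001, -0.625], [0.925, -0.272, 0.265, -0.031], [0.255, -0.074, -0.964, 0.39], [0.0, 0.0, 0.0, 1.0]]
```

View pics/top0.png

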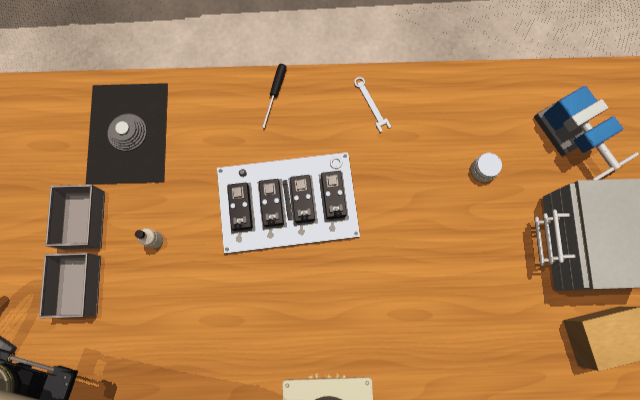

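Run:
```python
import cv2
a=cv2.imread('pics/top0.png')[140:270,205:375]; cv2.imwrite('pics/top0z.png',cv2.resize(a,None,fx=4.6,fy=4.6,interpolation=cv2.INTER_CUBIC))
a=cv2.imread('pics/scene0.png')[170:275,275:455]; cv2.imwrite('pics/scene0z.png',cv2.resize(a,None,fx=4.4,fy=4.4,interpolation=cv2.INTER_CUBIC))
```

```text
(no output)
```

View pics/scene0.png

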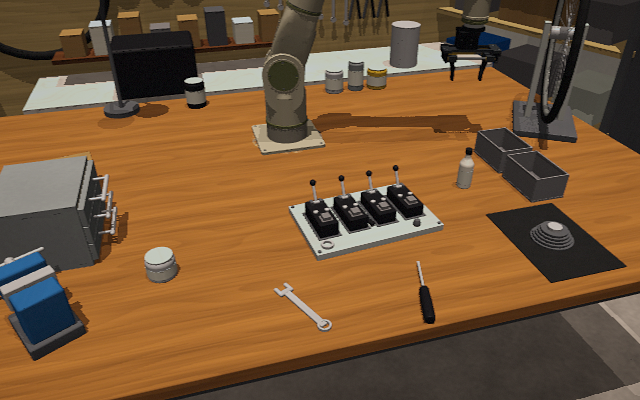

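View pics/top0z.png

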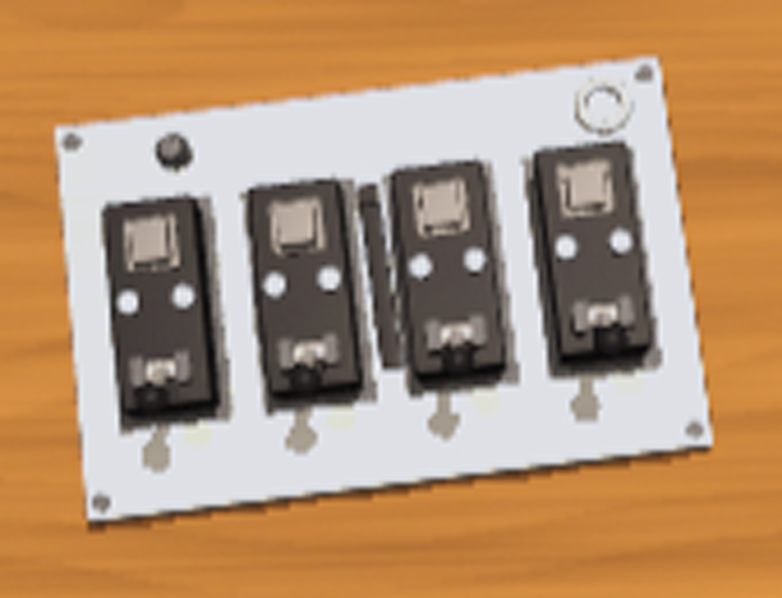

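View pics/scene0z.png

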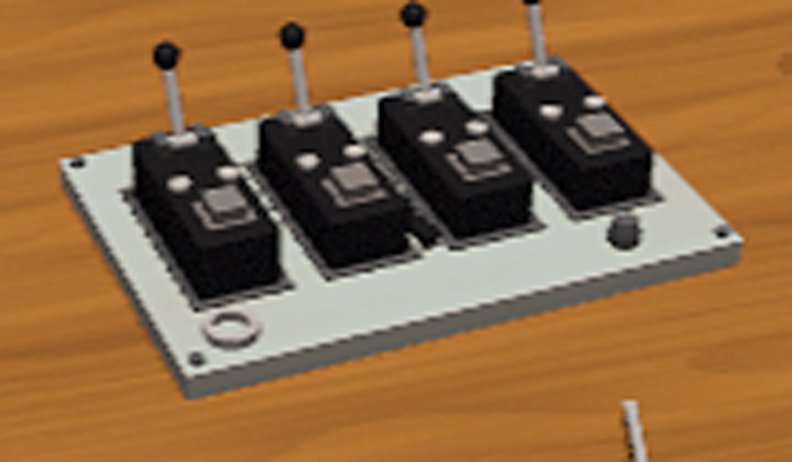

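The top view shows the plate with its corners at about (217,168), (348,152), (360,237) and (225,253) px. Bay 3 is on the left, bay 0 on the right, and the scene view shows all the levers leaning towards the robot. Next I triangulate the keys and knobs.

```bash
cat > h.py <<'E'
import numpy as np,cv2
from bench import r
def ray(c,uv):
    T=np.array(c['camera_from_world']);R=T[:3,:3];t=T[:3,3]
    d=R.T@np.array([(uv[0]-c['cx'])/c['fx'],(uv[1]-c['cy'])/c['fy'],1]);return -R.T@t,d
def onz(c,uv,z):
    o,d=ray(c,uv);return o+d*(z-o[2])/d[2]
def tri(cs,uvs):
    A=np.zeros((3,3));b=np.zeros(3);
    for c,u in zip(cs,uvs):
        o,d=ray(c,u);d=d/np.linalg.norm(d);P=np.eye(3)-np.outer(d,d);A+=P;b+=P@o
    x=np.linalg.solve(A,b)
    return x,[np.linalg.norm(np.cross(x-ray(c,u)[0],ray(c,u)[1]/np.linalg.norm(ray(c,u)[1]))) for c,u in zip(cs,uvs)]
def proj(c,p):
    q=np.array(c['camera_from_world'])@np.append(p,1);return np.array([c['fx']*q[0]/q[2]+c['cx'],c['fy']*q[1]/q[2]+c['cy']])
def loc(yaw,F,x,y,z): 
    return np.array([F[0]+np.cos(yaw)*x-np.sin(yaw)*y,F[1]+np.sin(yaw)*x+np.cos(yaw)*y,z])
E
python3 - <<'E'
from h import *
T=r.camera('top');S=r.camera('scene')
tz=lambda p:(p[0]/4.6+205-.4,p[1]/4.6+140-.4)
sz=lambda p:(p[0]/4.4+275-.4,p[1]/4.4+170-.4)
C=[onz(T,tz(p),.02) for p in [(55,128),(657,57),(712,445),(90,520)]]
for p in C: print(np.round(p,4))
print([round(float(np.linalg.norm(C[i]-C[(i+1)%4])),4) for i in range(4)])
m=sum(C)/4; a=np.arctan2(*( (C[0]+C[1]-C[2]-C[3])[[1,0]])); b=np.arctan2(*((C[0]+C[3]-C[1]-C[2])[[1,0]]))-np.pi/2
print('mid',m,'yaw',a,b)
C2=[onz(S,sz(p),.02) for p in [(740,240),(190,383),(62,160)]]
for p in C2: print('scene corner',np.round(p,4))
for n,a,b in [('k',[(586,186),(441,205),(297,222),(150,240)],[(226,203),(358,178),(483,153),(604,125)]),('l',[(608,336),(458,355),(302,378),(152,395)],[(166,56),(291,37),(413,15),(532,-9)])]:
    for i in range(4):
        x,e=tri([T,S],[tz(a[i]),sz(b[i])]);print(n,i,np.round(x,4),np.round(e,4))
E
```

```text
[0.6837 0.2876 0.02  ]
[ 0.7176 -0.0786  0.02  ]
[ 0.4788 -0.101   0.02  ]
[0.4459 0.264  0.02  ]
[0.3678, 0.2399, 0.3665, 0.239]
mid [0.58149972 0.09301296 0.02      ] yaw 0.09602627071054108 0.09110095549060526
scene corner [0.686 0.286 0.02 ]
scene corner [ 0.7267 -0.0784  0.02  ]
scene corner [ 0.4838 -0.0992  0.02  ]
k 0 [ 0.6262 -0.0297  0.0681] [0.0012 0.0012]
k 1 [0.6184 0.0556 0.065 ] [0.002 0.002]
k 2 [0.6114 0.1397 0.0633] [0.0023 0.0023]
k 3 [0.6032 0.2247 0.0638] [0.0022 0.0022]
l 0 [ 0.5284 -0.0388  0.1155] [0.0004 0.0004]
l 1 [0.5211 0.0445 0.1114] [0.0001 0.0001]
l 2 [0.5113 0.1306 0.1083] [0.0005 0.0005]
l 3 [0.5046 0.2144 0.1092] [0.0008 0.0008]
```

```bash
python3 -m jog '[[0,0,0,0,0,-0.127,-1],[0,0,0,0,0,-0.127,-1],[0,0,0,0,0,-0.127,-1],[0,0,0,0,0,0,-1]]' 10
python3 - <<'E'
from h import *
from scipy.spatial.transform import Rotation as Ro
s=r.read_state();R=Ro.from_quat(s['eef_rot']).as_matrix();print(np.round(R,3).tolist(),s['joint_positions'])
print(R.T@(np.array([.603,.225,.21])-s['ee_pos'])*100)
E
```

```text
time: 1.95
ee_pos: [0.1762, 0.5996, 0.2336]
eef_rot: [-0.047, 0.999, 0.0, -0.0]
ft_force: [0.1, 0.3, -0.9]
width: 0.0549
[[-0.996, -0.094, -0.0], [-0.094, 0.996, 0.0], [0.0, 0.0, -1.0]] [-1.26764418  0.33463133 -0.1158101   1.45764656  0.03880469  1.35147432
  0.27966556]
[-38.95407527 -41.32049159   2.35076473]
```

```bash
python3 -m jog '[[-3.9,-4.13,0,0,0,0,-1],[-3.9,-4.13,0,0,0,0,-1],[-3.9,-4.13,0,0,0,0,-1],[-3.9,-4.13,0,0,0,0,-1],[-3.9,-4.13,0,0,0,0,-1],[-3.9,-4.13,0,0,0,0,-1],[-3.9,-4.13,0,0,0,0,-1],[-3.9,-4.13,0,0,0,0,-1],[-3.9,-4.13,0.5,0,0,0,-1],[-3.9,-4.13,0.5,0,0,0,-1],[0,0,0,0,0,0,-1],[0,0,0,0,0,0,-1]]'
python3 - <<'E'
from h import *
from scipy.spatial.transform import Rotation as Ro
s=r.read_state();R=Ro.from_quat(s['eef_rot']).as_matrix();print(np.round(R,3).tolist(),np.round(s['joint_positions'],2))
print(R.T@(np.array([.603,.225,.15])-s['ee_pos'])*100,s['ft_force'])
c=r.camera('wrist');cv2.imwrite('pics/w1.png',c['frame'][:,:,::-1])
E
```

```text
time: 3.45
ee_pos: [0.6034, 0.2261, 0.2234]
eef_rot: [-0.047, 0.999, 0.0, -0.0]
ft_force: [-0.5, 0.8, -0.6]
width: 0.0004
[[-0.996, -0.093, -0.001], [-0.093, 0.996, 0.0], [0.001, 0.001, -1.0]] [-0.59  0.38  0.21  1.43 -0.08  1.34  1.29]
[ 0.04592485 -0.11450247  7.33577393] [-0.52660233  0.77290446 -0.56462949]
```

View pics/w1.png

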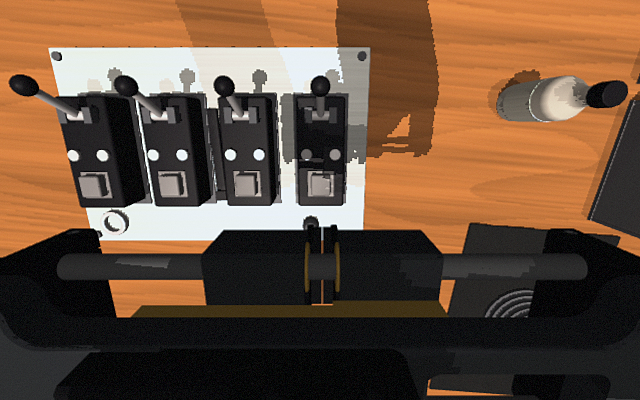

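The wrist view shows the key tops at about (94,185), (172,184), (250,183) and (321,184) px, and the knobs at (24,86), (125,86), (229,88) and (320,86) px. I'll refine the positions with all three cameras.

Run:
```python
from h import *
T=r.camera('top');S=r.camera('scene');W=r.camera('wrist')
fr=W['frame'][60:220,0:360];cv2.imwrite('pics/w1z.png',cv2.resize(fr[:,:,::-1],None,fx=2.2,fy=2.2,interpolation=cv2.INTER_CUBIC))
tz=lambda p:(p[0]/4.6+205-.4,p[1]/4.6+140-.4)
sz=lambda p:(p[0]/4.4+275-.4,p[1]/4.4+170-.4)
for n,a,b,w in [('k',[(586,186),(441,205),(297,222),(150,240)],[(226,203),(358,178),(483,153),(604,125)],[(94,185),(172,184.5),(250,183.5),(321,184.5)]),('l',[(608,336),(458,355),(302,378),(152,395)],[(166,56),(291,37),(413,15),(532,-9)],[(24,86),(125,86),(229,88),(320,86)])]:
    for i in range(4):
        x,e=tri([T,S,W],[tz(a[i]),sz(b[i]),w[i]]);print(n,i,np.round(x,4),np.round(e,4), 'TW',np.round(tri([T,W],[tz(a[i]),w[i]])[0],4))
for p in [(56,56),(361,56)]: print(onz(W,p,.02))
```

```text
k 0 [ 0.6252 -0.029   0.0663] [0.0022 0.0012 0.0016] TW [ 0.6265 -0.0311  0.0617]
k 1 [0.6172 0.0566 0.0631] [0.003  0.0018 0.0019] TW [0.6193 0.0539 0.0548]
k 2 [0.6091 0.1422 0.0602] [0.0049 0.0016 0.004 ] TW [0.6149 0.14   0.0362]
k 3 [0.6015 0.2258 0.0624] [0.0032 0.002  0.0021] TW [0.6075 0.2274 0.0347]
l 0 [ 0.5272 -0.0385  0.1148] [0.0014 0.0004 0.0013] TW [ 0.5272 -0.0381  0.1154]
l 1 [0.5193 0.0451 0.1104] [0.0021 0.0001 0.0021] TW [0.5192 0.0452 0.1109]
l 2 [0.5102 0.1324 0.1063] [0.002  0.002  0.0029] TW [0.511  0.1327 0.1008]
l 3 [0.5026 0.2154 0.1085] [0.0024 0.0007 0.0025] TW [0.5023 0.2147 0.1141]
[ 0.48805172 -0.09002121  0.02      ]
[0.45398171 0.25907318 0.02      ]
```

View pics/w1z.png

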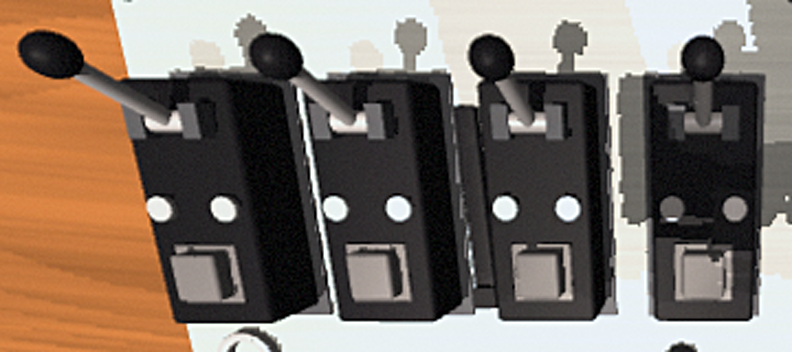

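```bash
python3 -m jog '[[0.2,0,5,0,0,0,-1],[0,0,5,0,0,0,-1],[0,0,2.8,0,0,0,-1],[0,0,0,0,0,0,-1],[0,0,0,0,0,0,-1],[0,0,0,0,0,0,-1]]'; for i in 1; do python3 -m jog '[[0,0,0,0,0,0,-1]]'; python3 -m jog '[[0,0,0.2,0,0,0,-1]]';python3 -m jog '[[0,0,0.2,0,0,0,-1]]'; python3 -m jog '[[0,0,0.2,0,0,0,-1]]'; done
```

```text
time: 4.4
ee_pos: [0.6026, 0.226, 0.0975]
eef_rot: [-0.048, 0.999, 0.001, 0.001]
ft_force: [-0.7, -0.1, 0.3]
width: 0.0004
time: 4.53
ee_pos: [0.6022, 0.2257, 0.0967]
eef_rot: [-0.048, 0.999, 0.0, 0.001]
ft_force: [-0.8, 0.2, -1.1]
width: 0.0004
time: 4.65
ee_pos: [0.602, 0.2256, 0.0942]
eef_rot: [-0.048, 0.999, 0.0, 0.0]
ft_force: [0.9, -0.9, -0.0]
width: 0.0007
time: 4.78
ee_pos: [0.6017, 0.2254, 0.0915]
eef_rot: [-0.048, 0.999, 0.0, 0.0]
ft_force: [-0.4, -0.9, 1.0]
width: 0.0005
time: 4.9
ee_pos: [0.6016, 0.2254, 0.0893]
eef_rot: [-0.048, 0.999, -0.0, -0.0]
ft_force: [0.2, 0.3, 1.0]
width: 0.0004
```

```bash
f() { grep -E 'ee_pos|ft' | tr '\n' ' '; echo; }; python3 -m jog '[[0,0,0.2,0,0,0,-1]]'|f; python3 -m jog '[[0,0,0.1,0,0,0,-1]]'|f; python3 -m jog '[[0,0,0.1,0,0,0,-1]]'|f; python3 -m jog '[[0,0,0.1,0,0,0,-1]]'|f; python3 -m jog '[[0,0,0.1,0,0,0,-1]]'|f; python3 -m jog '[[0,0,0.1,0,0,0,-1]]'|f
```

```text
ee_pos: [0.6017, 0.2254, 0.0873] ft_force: [0.3, -1.1, -0.2] 
ee_pos: [0.6016, 0.2254, 0.0863] ft_force: [-0.4, -0.1, 0.7] 
ee_pos: [0.6017, 0.2254, 0.0855] ft_force: [0.1, 0.1, -0.1] 
ee_pos: [0.6017, 0.2255, 0.0845] ft_force: [-0.1, -0.5, -0.1] 
ee_pos: [0.6017, 0.2255, 0.0835] ft_force: [-0.1, 0.4, 0.3] 
ee_pos: [0.6017, 0.2254, 0.0825] ft_force: [0.4, 0.7, -0.4]
```

Tip at about 0.0715 and no contact yet. Continuing.

```bash
f() { grep -E 'ee_pos|ft' | tr '\n' ' '; echo; }; python3 -m jog '[[0,0,0.1,0,0,0,-1]]'|f; python3 -m jog '[[0,0,0.1,0,0,0,-1]]'|f; python3 -m jog '[[0,0,0.1,0,0,0,-1]]'|f; python3 -m jog '[[0,0,0.1,0,0,0,-1]]'|f; python3 -m jog '[[0,0,0.1,0,0,0,-1]]'|f
```

```text
ee_pos: [0.6017, 0.2254, 0.0814] ft_force: [-0.1, -0.2, -0.3] 
ee_pos: [0.6017, 0.2254, 0.0805] ft_force: [-0.4, 1.2, -0.5] 
ee_pos: [0.6017, 0.2255, 0.0795] ft_force: [-0.2, 0.5, 0.5] 
ee_pos: [0.6017, 0.2254, 0.0785] ft_force: [-0.5, -0.5, -0.1] 
ee_pos: [0.6017, 0.2255, 0.0776] ft_force: [-0.2, -0.4, 2.8]
```

```bash
f() { grep -E 'ee_pos|ft' | tr '\n' ' '; echo; }; python3 -m jog '[[0,0,0.1,0,0,0,-1]]'|f; python3 -m jog '[[0,0,0.1,0,0,0,-1]]'|f; python3 -m jog '[[0,0,0.1,0,0,0,-1]]'|f; python3 -m jog '[[0,0,0.1,0,0,0,-1]]'|f; python3 -m jog '[[0,0,0.1,0,0,0,-1]]'|f
```

```text
ee_pos: [0.6017, 0.2254, 0.0767] ft_force: [-1.2, -0.5, 2.6] 
ee_pos: [0.6017, 0.2254, 0.0757] ft_force: [-1.6, -0.2, 3.2] 
ee_pos: [0.6017, 0.2255, 0.0747] ft_force: [-2.0, -1.1, 3.6] 
ee_pos: [0.6017, 0.2255, 0.0737] ft_force: [-2.2, -0.3, 5.2] 
ee_pos: [0.6017, 0.2255, 0.0727] ft_force: [-2.1, -1.1, 6.2]
```

Bay 3 is soft: its force rises steadily. On to bay 2.

```bash
f() { grep -E 'time|ee_pos|ft' | tr '\n' ' '; echo; }; python3 -m jog '[[0,0,-1,0,0,0,-1],[0,0,-2.7,0,0,0,-1],[0,-4.25,0,0,0,0,-1],[0,-4.25,0,0,0,0,-1],[0,0,0,0,0,0,-1],[0,0,2,0,0,0,-1],[0,0,0.7,0,0,0,-1],[0,0,0,0,0,0,-1],[0,0,0,0,0,0,-1],[0,0,0,0,0,0,-1]]'|f; python3 -m jog '[[0,0,0.1,0,0,0,-1]]'|f; python3 -m jog '[[0,0,0.1,0,0,0,-1]]'|f; python3 -m jog '[[0,0,0.1,0,0,0,-1]]'|f; python3 -m jog '[[0,0,0.1,0,0,0,-1]]'|f; python3 -m jog '[[0,0,0.1,0,0,0,-1]]'|f;python3 -m jog '[[0,0,0.1,0,0,0,-1]]'|f
```

```text
time: 8.15 ee_pos: [0.61, 0.1411, 0.083] ft_force: [-0.1, 0.4, -0.2] 
time: 8.28 ee_pos: [0.61, 0.1409, 0.0819] ft_force: [0.1, 0.1, -0.4] 
time: 8.4 ee_pos: [0.6098, 0.1408, 0.0807] ft_force: [-0.7, -0.5, 0.2] 
time: 8.52 ee_pos: [0.6098, 0.1408, 0.0795] ft_force: [0.0, 0.3, 0.8] 
time: 8.65 ee_pos: [0.6098, 0.1408, 0.0784] ft_force: [-0.8, 0.4, -0.4] 
time: 8.78 ee_pos: [0.6098, 0.1408, 0.0776] ft_force: [-1.6, -0.0, 3.7] 
time: 8.9 ee_pos: [0.6098, 0.1408, 0.0767] ft_force: [-2.4, 0.3, 3.9]
```

```bash
f() { grep -E 'time|ee_pos|ft' | tr '\n' ' '; echo; }; python3 -m jog '[[0,0,0.1,0,0,0,-1]]'|f; python3 -m jog '[[0,0,0.1,0,0,0,-1]]'|f; python3 -m jog '[[0,0,0.1,0,0,0,-1]]'|f; python3 -m jog '[[0,0,0.1,0,0,0,-1]]'|f
```

```text
time: 9.02 ee_pos: [0.6098, 0.1408, 0.0757] ft_force: [-2.6, -1.3, 3.5] 
time: 9.15 ee_pos: [0.6098, 0.1408, 0.0746] ft_force: [-2.3, -0.9, 4.5] 
time: 9.28 ee_pos: [0.6098, 0.1408, 0.0736] ft_force: [-1.3, -0.8, 5.0] 
time: 9.4 ee_pos: [0.6098, 0.1408, 0.0726] ft_force: [-2.9, -1.1, 5.4]
```

Bay 2 is soft. Bay 1 next.

```bash
f() { grep -E 'time|ee_pos|ft' | tr '\n' ' '; echo; }; python3 -m jog '[[0,0,-1,0,0,0,-1],[0,0,-2.7,0,0,0,-1],[0,-4.25,0,0,0,0,-1],[0,-4.25,0,0,0,0,-1],[0,0,0,0,0,0,-1],[0,0,2,0,0,0,-1],[0,0,0.5,0,0,0,-1],[0,0,0,0,0,0,-1],[0,0,0,0,0,0,-1],[0,0,0,0,0,0,-1]]'|f; python3 -m jog '[[0,0,0.1,0,0,0,-1]]'|f; python3 -m jog '[[0,0,0.1,0,0,0,-1]]'|f; python3 -m jog '[[0,0,0.1,0,0,0,-1]]'|f; python3 -m jog '[[0,0,0.1,0,0,0,-1]]'|f; python3 -m jog '[[0,0,0.1,0,0,0,-1]]'|f;python3 -m jog '[[0,0,0.1,0,0,0,-1]]'|f
```

```text
time: 10.65 ee_pos: [0.6181, 0.0564, 0.0849] ft_force: [-0.3, -1.0, -0.3] 
time: 10.78 ee_pos: [0.6181, 0.0563, 0.0839] ft_force: [-0.5, 0.0, 0.3] 
time: 10.9 ee_pos: [0.6179, 0.0562, 0.0826] ft_force: [0.5, -0.0, 1.3] 
time: 11.02 ee_pos: [0.6178, 0.0562, 0.0815] ft_force: [0.4, -0.6, -0.6] 
time: 11.15 ee_pos: [0.6178, 0.0562, 0.0804] ft_force: [0.1, 0.2, 0.1] 
time: 11.28 ee_pos: [0.6179, 0.0562, 0.0797] ft_force: [-1.6, -0.5, 4.0] 
time: 11.4 ee_pos: [0.6179, 0.0562, 0.0789] ft_force: [-3.4, -0.2, 5.8]
```

```bash
f() { grep -E 'time|ee_pos|ft' | tr '\n' ' '; echo; }; python3 -m jog '[[0,0,0.1,0,0,0,-1]]'|f; python3 -m jog '[[0,0,0.1,0,0,0,-1]]'|f; python3 -m jog '[[0,0,0.1,0,0,0,-1]]'|f; python3 -m jog '[[0,0,0.1,0,0,0,-1]]'|f
```

```text
time: 11.52 ee_pos: [0.6179, 0.0562, 0.0779] ft_force: [-2.3, -0.6, 5.6] 
time: 11.65 ee_pos: [0.6179, 0.0562, 0.0769] ft_force: [-2.0, -0.9, 4.2] 
time: 11.78 ee_pos: [0.6179, 0.0562, 0.0756] ft_force: [-0.9, -0.2, 3.0] 
time: 11.9 ee_pos: [0.6179, 0.0562, 0.0744] ft_force: [-1.1, -0.2, 2.0]
```

Bay 1 snaps: its force peaked at about 6 N, fell to 2 N, and the key is now about 6 mm down. I let it up and go over and behind the bay 1 knob.

```bash
f() { grep -E 'time|ee_pos|ft' | tr '\n' ' '; echo; }; python3 -m jog '[[0,0,0.05,0,0,0,-1]]'|f; python3 -m jog '[[0,0,-1,0,0,0,-1],[0,0,-3.5,0,0,0,-1],[0,0,-3.8,0,0,0,-1],[0,0,0,0,0,0,-1]]'|f;  python3 -m jog '[[4.4,-0.03,0,0,0,0,-1],[4.4,-0.04,0,0,0,0,-1],[4.4,-0.03,0,0,0,0,-1],[0,0,0,0,0,0,-1],[0,0,0,0,0,0,-1],[0,0,0,0,0,0,-1]]'|f
python3 - <<'E'
from h import *
T=r.camera('top');S=r.camera('scene');W=r.camera('wrist')
for n,c,(a,b,x,y) in [('t',T,(140,270,205,375)),('s',S,(140,275,275,455)),('w',W,(0,400,0,640))]:
    z={'t':4.6,'s':4.4,'w':1}[n]
    cv2.imwrite(f'pics/{n}2.png',cv2.resize(c['frame'][a:b,x:y,::-1],None,fx=z,fy=z,interpolation=cv2.INTER_CUBIC))
k=np.array([.520,.0447])
s=r.read_state();print(s['ee_pos'],np.dot(k-s['ee_pos'][:2],[.9956,.0936]),np.dot(k-s['ee_pos'][:2],[-.0936,.9956]))
E
```

```text
time: 12.02 ee_pos: [0.6179, 0.0562, 0.074] ft_force: [-1.8, -0.4, 3.3] 
time: 12.52 ee_pos: [0.6198, 0.0563, 0.1608] ft_force: [-0.0, -0.4, -0.5] 
time: 13.28 ee_pos: [0.4873, 0.0427, 0.1569] ft_force: [-0.4, -0.5, 0.4] 
[0.48699014 0.04265327 0.15682275] 0.03305618783718288 -0.00105199443507247
```

View pics/s2.png

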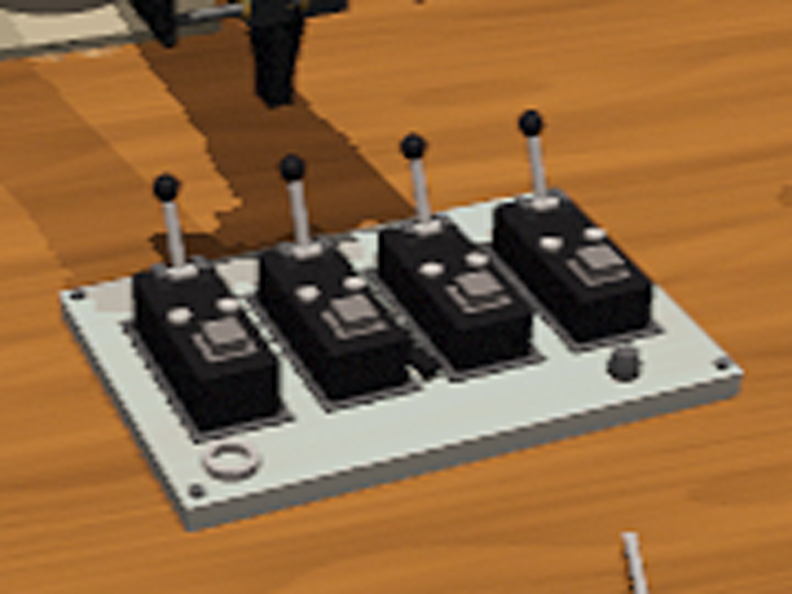

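View pics/w2.png

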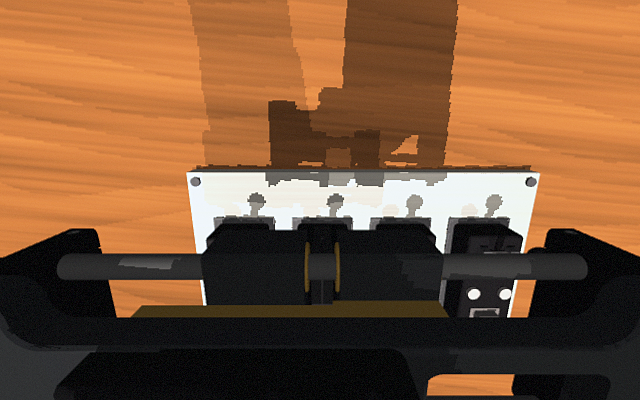

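The scene view has the fingertips at about (337,163) px, behind the bay 1 knob at (341,178) px, and the levers are all untouched. Descending, then pushing along fixture +x.

```bash
f() { grep -E 'time|ee_pos|ft' | tr '\n' ' '; echo; }; python3 -m jog '[[0,0.1,2,0,0,0,-1],[0,0,2.0,0,0,0,-1],[0,0,0,0,0,0,-1],[0,0,0,0,0,0,-1],[0,0,0,0,0,0,-1]]'|f;  python3 -m jog '[[-0.5,0,0,0,0,0,-1],[-0.5,0,0,0,0,0,-1]]'|f; python3 -m jog '[[-0.5,0,0,0,0,0,-1]]'|f; python3 -m jog '[[-0.5,0,0,0,0,0,-1]]'|f;python3 -m jog '[[-0.5,0,0,0,0,0,-1]]'|f;python3 -m jog '[[-0.5,0,0,0,0,0,-1]]'|f
```

```text
time: 14.05 ee_pos: [0.487, 0.0437, 0.1179] ft_force: [0.1, -0.6, -0.7] 
time: 14.3 ee_pos: [0.497, 0.0447, 0.1174] ft_force: [-0.6, 0.7, -0.6] 
time: 14.42 ee_pos: [0.5013, 0.045, 0.117] ft_force: [-6.2, -0.6, 4.0] 
time: 14.55 ee_pos: [0.506, 0.0453, 0.1169] ft_force: [-4.0, -0.6, 4.1] 
time: 14.68 ee_pos: [0.5113, 0.0459, 0.1169] ft_force: [-3.7, -1.8, 3.4] 
time: 14.8 ee_pos: [0.5166, 0.0464, 0.117] ft_force: [-3.9, 0.0, 2.3]
```

Run:
```python
from h import *
S=r.camera('scene')
cv2.imwrite('pics/s3.png',cv2.resize(S['frame'][140:275,275:455,::-1],None,fx=4.4,fy=4.4,interpolation=cv2.INTER_CUBIC))
```

```text
(no output)
```

View pics/s3.png

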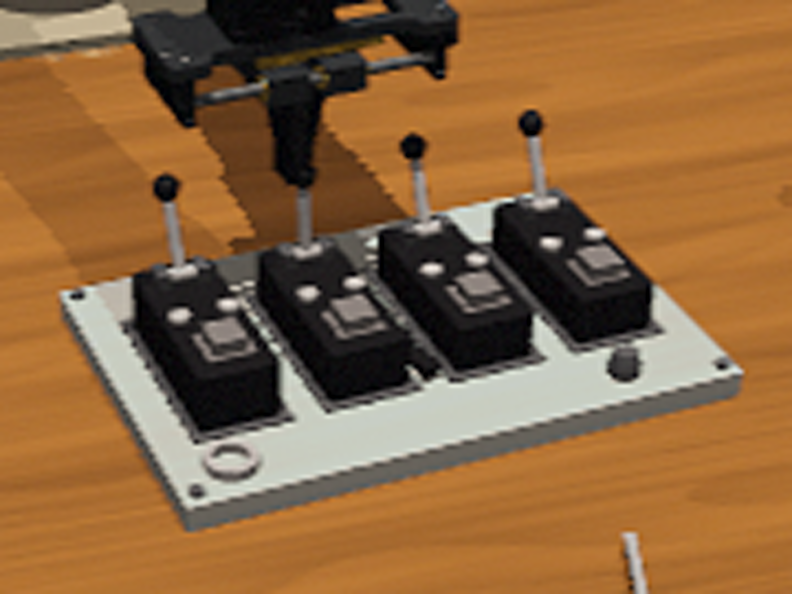

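The finger has knob 1 moving at about 4 N, with the knob at (303,178) in the zoomed view. I continue to the far stop.

```bash
f() { grep -E 'time|ee_pos|ft' | tr '\n' ' '; echo; }; python3 -m jog '[[-0.5,0,0,0,0,0,-1]]'|f;  python3 -m jog '[[-0.5,0,0,0,0,0,-1]]'|f; python3 -m jog '[[-0.5,0,0,0,0,0,-1]]'|f; python3 -m jog '[[-0.5,0,0,0,0,0,-1]]'|f;python3 -m jog '[[-0.5,0,0,0,0,0,-1]]'|f;python3 -m jog '[[-0.3,0,0,0,0,0,-1]]'|f
```

```text
time: 14.98 ee_pos: [0.5214, 0.0469, 0.117] ft_force: [-3.2, -1.2, 2.6] 
time: 15.1 ee_pos: [0.5267, 0.0475, 0.1171] ft_force: [-2.3, -1.3, 2.1] 
time: 15.22 ee_pos: [0.5317, 0.048, 0.1171] ft_force: [-3.5, -1.1, 2.8] 
time: 15.35 ee_pos: [0.5366, 0.0484, 0.117] ft_force: [-1.9, -0.6, 1.2] 
time: 15.48 ee_pos: [0.5412, 0.0489, 0.1166] ft_force: [-2.9, -1.5, -2.6] 
time: 15.6 ee_pos: [0.544, 0.0491, 0.1164] ft_force: [-3.1, -0.7, -3.1]
```

Run:
```python
from h import *
S=r.camera('scene')
cv2.imwrite('pics/s4.png',cv2.resize(S['frame'][140:275,275:455,::-1],None,fx=4.4,fy=4.4,interpolation=cv2.INTER_CUBIC))
```

```text
(no output)
```

View pics/s4.png

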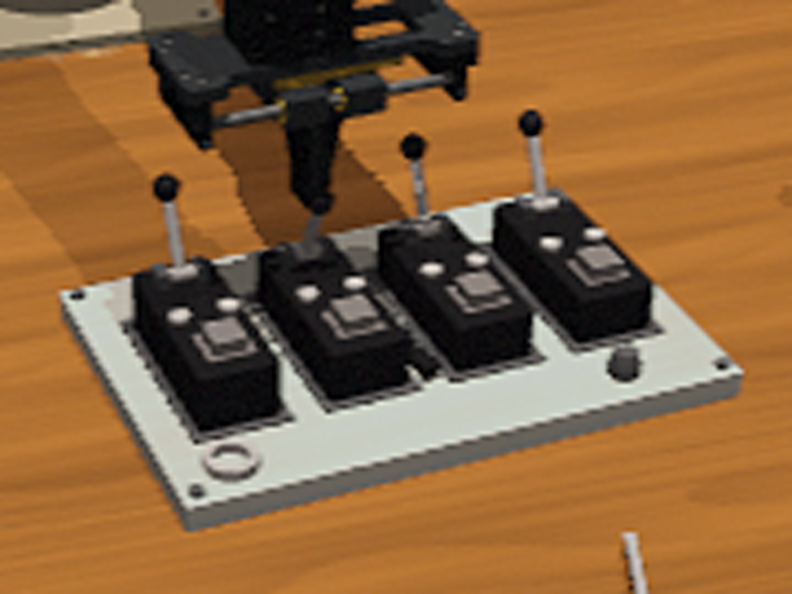

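Now in 2 mm steps until the force rises at the stop.

```bash
f() { grep -E 'time|ee_pos|ft' | tr '\n' ' '; echo; }; python3 -m jog '[[-0.2,0,0,0,0,0,-1]]'|f;  python3 -m jog '[[-0.2,0,0,0,0,0,-1]]'|f; python3 -m jog '[[-0.2,0,0,0,0,0,-1]]'|f
```

```text
time: 15.78 ee_pos: [0.5459, 0.0493, 0.1167] ft_force: [-3.8, -0.9, -3.1] 
time: 15.9 ee_pos: [0.5475, 0.0495, 0.1167] ft_force: [-10.4, -1.9, -0.0] 
time: 16.02 ee_pos: [0.5478, 0.0495, 0.1165] ft_force: [-19.5, -2.3, 7.6]
```

A firm stop at x ≈ 0.548, where I predicted it. Backing off, lifting clear and checking.

```bash
f() { grep -E 'time|ee_pos|ft' | tr '\n' ' '; echo; }; python3 -m jog '[[0.6,0,0,0,0,0,-1],[2,0,0,0,0,0,-1],[2,0,0,0,0,0,-1],[2,0,0,0,0,0,-1],[0,0,-5,0,0,0,-1],[0,0,-5,0,0,0,-1],[5,0,-2,0,0,0,-1],[0,0,0,0,0,0,-1],[0,0,0,0,0,0,-1],[0,0,0,0,0,0,-1]]'|f
python3 - <<'E'
from h import *
T=r.camera('top');S=r.camera('scene')
cv2.imwrite('pics/s5.png',cv2.resize(S['frame'][140:275,275:455,::-1],None,fx=4.4,fy=4.4,interpolation=cv2.INTER_CUBIC))
cv2.imwrite('pics/t5.png',cv2.resize(T['frame'][140:270,205:375,::-1],None,fx=4.6,fy=4.6,interpolation=cv2.INTER_CUBIC))
# expected final knob pixel
for x in (0.,.024,.048):
    p=np.array([.520+x*.9956,.0447+x*.0936,.112+(.005 if x==.024 else 0)]);u=proj(S,p);print((u-[275,140]+.4)*4.4,(proj(T,p)-[205,140]+.4)*4.6)
E
```

```text
time: 17.27 ee_pos: [0.4352, 0.0388, 0.2365] ft_force: [0.1, 0.7, -0.0] 
[290.91020051 167.29372319] [457.86750048 356.86092442]
[305.89969351 178.72150831] [452.4891589  312.74042881]
[320.97005192 204.3672999 ] [447.75364207 272.35636405]
```

View pics/s5.png

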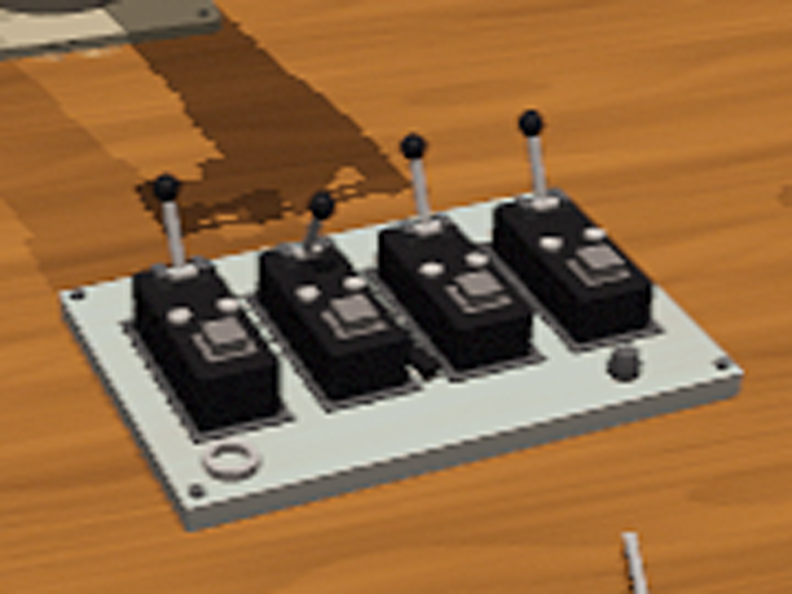

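View pics/t5.png

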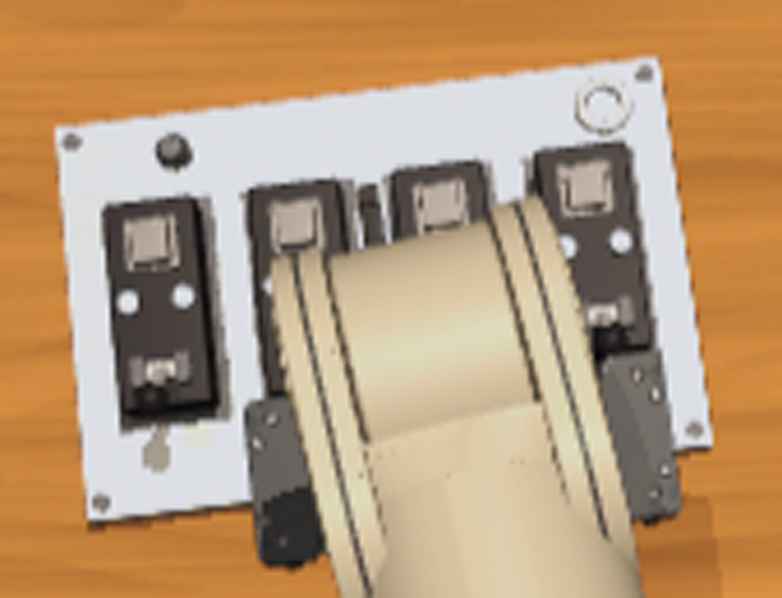

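Knob 1 sits at zoomed pixel (320,204), and the fully-over position projects to (321,204). The other levers and the loose parts are unchanged and the robot is clear, so I'm handing in.

```bash
python3 -c "
from bench import r
print(r.read_state()['time']);print(r.close_job())"
```

```text
17.375
the job is handed in; nothing more can be done
None
```

The key that snaps is in bay 1. I pressed it through its snap, let it up and threw its release lever fully over. The job was handed in at 17.4 s.

- **Keys:** I pressed bay 3, then bay 2, and both were soft, rising steadily to about 6 N at 5 mm. Bay 1 peaked at about 6 N, fell to 2 N, and was pressed to about 6 mm before I let it up. Bay 0 was not pressed, since the snapping key had already been found.
- **Lever 1:** I pushed it along the fixture's +x to a firm stop. The force rose to about 20 N there, after 48 mm of push. In the last scene picture the knob is within a pixel of where the fully-over position should appear.
- **Everything else:** In the last scene picture the other three levers, the lockring, the cone nut and the tyre lever look as they did at the start. The last pictures I viewed did not take in the oil bottle, tin, spanner and most of the screwdriver. The arm's moves stayed clear of all of these.
- **Check that did not fully work:** The arm hid lever 1 in the final top view, so only the scene view and the force at the stop confirm its end position. The key heights I measured from the pictures were also about 3 to 4 mm too low; I found the real heights by touch.

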